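# Check the cracker thickness gauge with its setting blade

## Robot

A 6-joint arm with a two-finger parallel gripper is mounted at the origin on the work surface; the furniture and walls round the work are solid. World frame = base frame: x ahead of the robot, y to its left, z up, the work surface at z = 0. Lengths are in m, angles in rad, forces in N, time in s.
With the tool pointing down it reaches from about 0.275 to 0.875 m from the base axis. Payload 12.5 kg.
Tool frame: the origin (TCP) lies on the centre line of the jaws, within the pads' length; the fingertips stand r.finger_overhang ahead of it and the grasp point (between the pads) lies 3 mm ahead of it (r.finger_overhang is the distance from the TCP to the fingertips, in m); z points along the fingers, y is the line along which they close (so a half turn about z gives the same grasp; the last joint's range is limited). The gripper opens to 85 mm and grips with 20 to 120 N. Pads are 22 mm wide; open, the fingers measure 114 mm over their backs; the gripper's body (76 mm by 85 mm) begins 54 mm behind the grasp point. The pads swing forward as they close: fully open they stand 13 mm farther back than shut.
Start: joints at [0.609, 0.351, 1.652, -0, 1.139, -0.085], TCP at [0.423, 0.352, 0.253] pointing down, gripper open.
Joint ranges: [-2.75, 2.75], [-0.79, 2.1], [0.01, 2.65], [-1.57, 4.71], [0.07, 3.14], [-2.87, 2.87]. Speed limits (rad/s): [2.22, 2.22, 2.79, 3.14, 3.14, 3.14].

## Interface

Orientations are given as a unit quaternion [x, y, z, w].
In Python, from cell import r, optics gives the robot as it stands. The module is installed in compiled form; this text tells all that it offers. Calls block until the motion is done:
- r.move_to(position, orientation): joint-space move of the TCP to a pose.
- r.move_linear(position, rot=None, vel=0.15): straight line of the TCP; rot=None keeps the orientation; vel is the mean speed in m/s.
- r.set_joints(angles): joint-space move.
- r.set_gripper(opening, squeeze=None): opening from 0.0 (shut) to 1.0 (fully open); squeeze is the grip in N (None keeps the last); returns when the fingers have stopped.
- r.sleep(seconds).
- r.inverse_kinematics(position, orientation): joint angles nearest the present ones, or None.
- optics.get_image(name): name is "side" or "top" or "wrist"; returns a dict with "pixels" (420x560x3 uint8, red, green, blue), "depth" (420x560 float32, m along the optical axis (not along the pixel's ray), 0 where there is no reading), "fx", "fy", "cx", "cy" (pixels), "D" ([k1, k2, p1, p2, k3] as OpenCV has them; the pictures are not rectified), "camera_from_world" (4x4, takes a point from world to camera coordinates); the wrist camera has in their place "mount" (4x4, takes a point from camera to tool coordinates, whose origin is the TCP and whose axes are the flange's). Camera axes: x right, y down, z forward; pixel columns grow to the right and rows downward; lengths in m; the calibration is good to about 2 mm. A picture is of the moment at which its call begins: read the wrist's pose just before it.
A pose or a line that the arm cannot do raises r.PlanningError and nothing moves.
- r.hand_in(): hands the job in; it is judged then, once.
Readings, each from a call of its own:
- r.current_t(): time.
- r.current_q(): joint angles.
- r.current_qvel(): joint speeds.
- r.current_effort(): joint torques, N m.
- r.current_tool_pos(): TCP position.
- r.current_ee_rot(): TCP orientation.
- r.current_contact_force(): force on the tool from outside, world axes, zero at the start.
- r.current_torque(): the same for the moment, N m.
- r.current_opening(): opening from 0.0 (shut) to 1.0 (fully open).
- r.current_finger_force(): force on a finger pad.
Only numpy, scipy, OpenCV 4.12 (cv2) and the standard library are available. Lean on these libraries where they do the work, as an engineer would, in place of code of your own. Each camera call takes 0.05 s, during which the arm holds its last target. There are 200 camera calls.

## Task

The lever thickness gauge needs its check before the crackers are measured: slide the setting blade with the orange grip flat into the guide under the raised gauge foot, fully home until its cross-stop meets the mouth of the rails, and let go of it. Then press the lever down by its black bar until the red pointer stands in the green band, so that the foot bears on the blade with its measuring pressure, and finish while holding it there so I can read the scale. Leave the two sample cups beside it where they are.

Things in the scene. Friction and masses are not known exactly. Their poses are not given: they have to be found in the camera images.
- press: Blue lever thickness gauge, fixed to the bench, about 150 x 145 x 210 mm. Origin: on the worktop under the foot's axis. Own axes: -x its front (lever bar there), +y its bed side (away from the robot), z up. The head over the foot spans x -23 to +76, y -22 to +22 mm, its bush's underside 77 mm, its top 135 mm and the lever's pivot (at x = +34) 165 mm above the worktop.
- slot_mouth (a point): Middle of the guide's mouth on the bed's top face, at (0, +47, 30) mm in the gauge's frame, same axes. The steel bed is 54 mm wide, y -36 to +95 mm, top 30 mm above the worktop. On it two rails 5 mm high, 27 mm apart, run from y = -25 to +47 mm, the last 13 mm flared to about 33 mm. The blade enters here, moving along the gauge's -y; its cross-stop meets these rail ends.
- press_foot: The gauge's round foot, 23 mm across, at the gauge's x = y = 0. Its frame equals the gauge's when released and moves down with it. Released, its underside is 44.5 mm above the worktop, 8.5 mm above a seated blade. It goes down 33 mm per rad of lever, meets the blade at about 0.26 rad, then its own spring sets the pressure: about 11 N at 0.32 rad, 18 N at 0.40 rad.
- press_lever (a joint): Lever swing in rad: 0 = released (bar up, 0.25 rad above level), grows when pressed down, stop at 0.44; a spring returns it. Pivot at (+34, 0, 165) mm in the gauge's frame, bar 134 mm in front of it: 13 mm down per 0.1 rad. Red pointer in the green band from 0.32 to 0.40 rad (middle 0.36: bar 48 mm below released). Force at the bar: about 5 N at the start, 11 N in the band.
- lever_bar (a point): Centre of the lever's black cross-bar, 22 mm in diameter, 90 mm long along the gauge's y, in front of the head. Released it is at (-96, 0, 198) mm in the gauge's frame, its top at 209 mm; with the lever at 0.36 rad at (-99, 0, 150) mm.
- blade: Flat steel setting blade, 150 mm long, about 0.12 kg, 6 mm thick, lying flat on the worktop. Origin: on its underside, under the orange grip (14 mm wide in x, y -25 to +29 mm, 21 mm high). Blade 24 mm wide, y -38 to the tip at -121 mm; cross-stop 46 mm wide, y -58 to -50 mm. Fully home: axes parallel to the gauge's, origin at (0, +105, 30) mm in the gauge's frame; it rests on the bed by itself.
- cup_near: Clear sample cup with a small food sample, 46 mm wide, 45 mm high, on the robot's side of the gauge; origin under its middle. To be left alone.
- cup_left: The same kind of clear sample cup, standing to the left beyond the blade; origin under its middle. To be left alone.

How it is judged:
By the outcome, as a careful person would: the job done as asked, in the order asked, and still so for the second after the job is handed in, while the arm keeps its last pose, push and grip.
It also fails if it takes over 58 s, if anything falls off the work surface, if the arm or the gripper's body presses on something with over 40 N, if the wrist force passes 120 N, or if a joint passes its speed limit or range.

## Working session

There is one attempt and no reset: what is moved stays moved. The work goes in short steps, each a Python script; the robot and the scene stay as the last script left them, time stands still between calls to the robot, and variables do not carry over. Pictures are saved under pics/ and viewed, at most 10 in all, crops included, and the job is handed in when it is done.

```bash
mkdir -p pics; ls; cat > h.py <<'E'
import numpy as np, cv2
from scipy.spatial.transform import Rotation as R
from cell import r, optics
def grab(name):
    p=np.array(r.current_tool_pos()); q=r.current_ee_rot()
    im=optics.get_image(name)
    if name=="wrist":
        T=np.eye(4); T[:3,:3]=R.from_quat(q).as_matrix(); T[:3,3]=p
        im["wc"]=T@np.array(im["mount"])
    else: im["wc"]=np.linalg.inv(np.array(im["camera_from_world"]))
    im["K"]=np.array([[im["fx"],0,im["cx"]],[0,im["fy"],im["cy"]],[0,0,1.]])
    return im
def save(im,n): cv2.imwrite(f"pics/{n}.png",im["pixels"][:,:,::-1])
def ray(im,uv):
    n=cv2.undistortPoints(np.float64(uv).reshape(-1,1,2),im["K"],np.array(im["D"],float)).reshape(-1,2)
    d=np.c_[n,np.ones(len(n))]@im["wc"][:3,:3].T
    return im["wc"][:3,3],d
def onplane(im,uv,z):
    o,d=ray(im,uv); return o+d*((z-o[2])/d[:,2])[:,None]
def dpts(im,uv):
    "depth-camera points"
    uv=np.atleast_2d(uv).astype(int); o,d=ray(im,uv)
    return o+d*im["depth"][uv[:,1],uv[:,0]][:,None]
def proj(im,P):
    cw=np.linalg.inv(im["wc"])
    return cv2.projectPoints(np.float64(P).reshape(-1,1,3),cv2.Rodrigues(cw[:3,:3])[0],cw[:3,3],im["K"],np.array(im["D"],float))[0].reshape(-1,2)
def tri(a,ua,b,ub):
    o1,d1=ray(a,[ua]);o2,d2=ray(b,[ub]);d1=d1[0];d2=d2[0]
    s=np.linalg.lstsq(np.c_[d1,-d2],o2-o1,rcond=None)[0]
    p,q=o1+s[0]*d1,o2+s[1]*d2
    return (p+q)/2,np.linalg.norm(p-q)
E
python3 - <<'E'
from h import *
for n in("top","side","wrist"):
    im=grab(n);save(im,n+"0");print(n,im["wc"].round(3).tolist(),im["fx"])
a=[cv2.imread(f"pics/{n}0.png") for n in("top","side")]
print(r.finger_overhang,r.current_t(),r.current_ee_rot())
E
```

```text
pics
top [[0.001, -0.992, 0.123, 0.271], [-1.0, -0.001, -0.007, 0.274], [0.007, -0.123, -0.992, 1.236], [0.0, 0.0, 0.0, 1.0]] 529.5232359132107
side [[-0.93, -0.289, 0.228, 0.22], [-0.368, 0.729, -0.576, 0.769], [0.001, -0.62, -0.785, 0.81], [0.0, 0.0, 0.0, 1.0]] 493.7292475816069
wrist [[0.77, 0.604, 0.207, 0.369], [0.639, -0.728, -0.249, 0.418], [0.0, 0.324, -0.946, 0.375], [0.0, 0.0, 0.0, 1.0]] 294.4988495094016
0.022 0.15 [ 4.24506481e-01  9.05424801e-01 -3.66757401e-04 -2.05950247e-04]
```

View pics/top0.png

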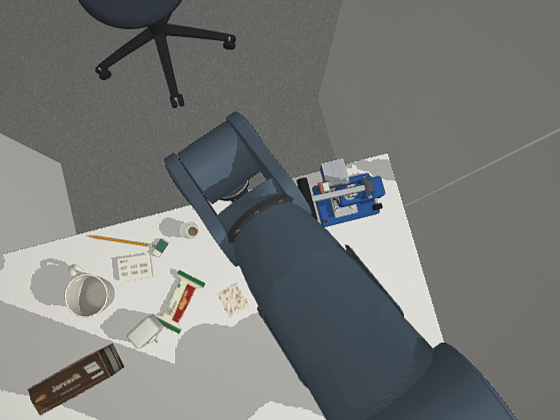

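View pics/side0.png

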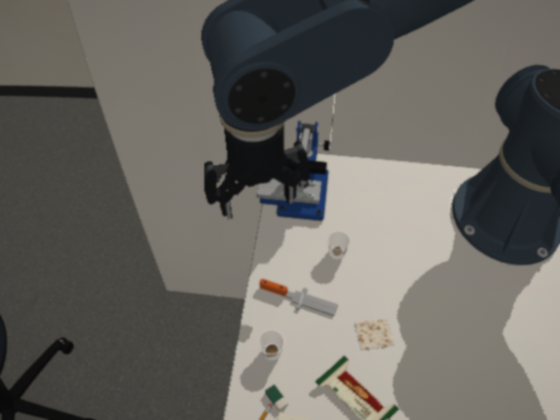

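The top view shows the gauge at about (345,195), with its bar at (307,198) on the left and its bed pointing up (+x). The side view shows the blade with its grip at (273,287) and tip at (335,308), and the cups at (338,246) and (271,346).

View pics/wrist0.png

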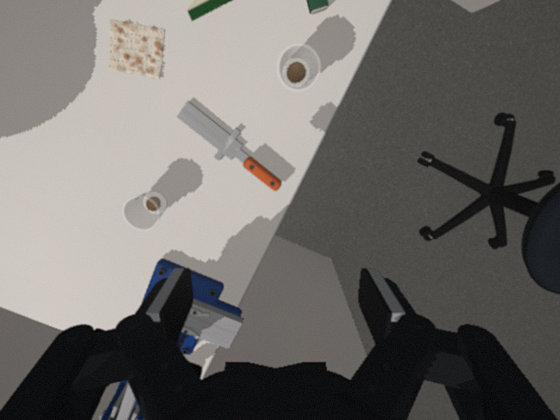

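```bash
python3 - <<'E'
from h import *
s=grab("side");t=grab("top");w=grab("wrist")
print("blade grip/tip",onplane(s,[[273,287],[335,308],[338,252],[271,350]],0.0).round(3).tolist())
print("bed end, bar(top)",onplane(t,[[333,170]],.03).round(3),onplane(t,[[307,180],[307,215]],.2).round(3))
hsv=cv2.cvtColor(w["pixels"],cv2.COLOR_RGB2HSV)
for nm,im in(("side",s),("wrist",w),("top",t)):
    hsv=cv2.cvtColor(im["pixels"],cv2.COLOR_RGB2HSV)
    m=cv2.inRange(hsv,(5,160,120),(18,255,255))
    n,l,st,c=cv2.connectedComponentsWithStats(m)
    print(nm,[(st[i].tolist(),c[i].round(1).tolist()) for i in range(1,n) if st[i,4]>60])
E
```

```text
blade grip/tip [[0.409, 0.341, 0.0], [0.287, 0.341, 0.0], [0.32, 0.22, 0.0], [0.365, 0.46, 0.0]]
bed end, bar(top) [[0.502 0.136 0.03 ]] [[0.449 0.208 0.2  ]
 [0.379 0.208 0.2  ]]
side [([261, 280, 26, 13, 139], [273.2, 285.8]), ([345, 380, 24, 19, 128], [357.7, 389.6])]
wrist [([244, 159, 36, 31, 335], [261.3, 173.7])]
top []
```

The wrist view shows the blade with its grip at (261,174) and tip at (190,110), and the gauge at lower left. Next I'll take closer wrist views in the grasp orientation, with the camera on the far side.

```bash
python3 - <<'E'
from h import *
for i,(p) in enumerate([(.42,.34,.22),(.45,.20,.33)]):
    r.move_to(p,[1,0,0,0])
    print(np.round(r.current_q(),2),r.current_t(), np.round(r.current_tool_pos(),3))
    im=grab("wrist");save(im,f"w{i+1}");np.save(f"w{i+1}.npy",im,allow_pickle=True)
    if i==0:
        for n in("top","side"):
            im=grab(n);save(im,n+"1");np.save(n+"1.npy",im,allow_pickle=True)
a=np.vstack
E
```

```text
[ 0.59  0.37  1.71 -0.    1.06  2.16] 2.2417 [0.42 0.34 0.22]
[0.32 0.17 1.69 0.   1.28 1.9 ] 3.1417 [0.45  0.2   0.329]
```

```bash
python3 -c "
import cv2
a=cv2.imread('pics/w1.png');b=cv2.imread('pics/w2.png')
cv2.imwrite('pics/t1crop.png',cv2.resize(cv2.imread('pics/top1.png')[130:250,250:410],None,fx=5,fy=5,interpolation=2))"
```

```text
(no output)
```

View pics/w1.png

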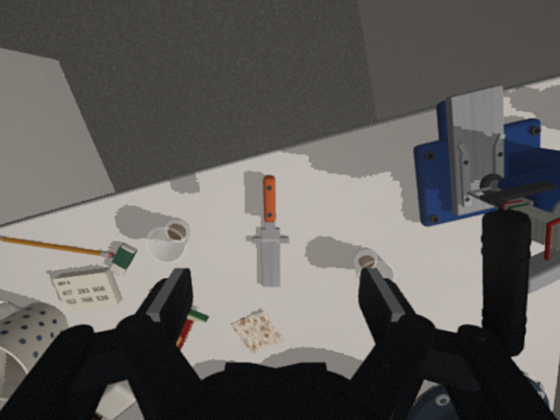

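View pics/w2.png

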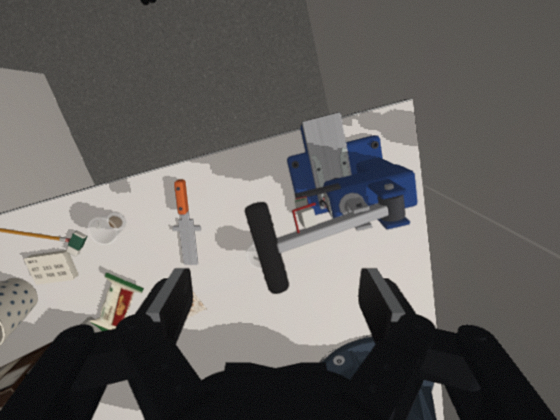

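View pics/t1crop.png

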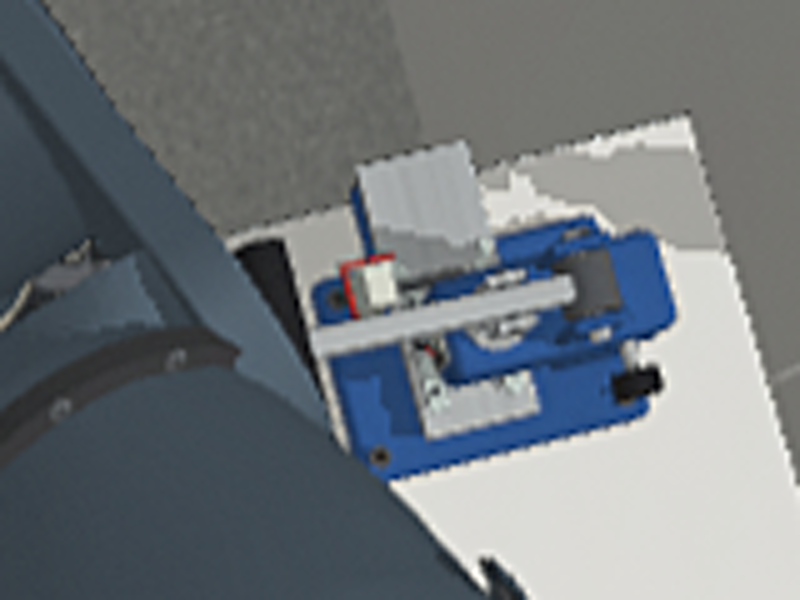

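In w1 the blade's grip is at (269,198) and its tip at (269,286), and the bed's end runs from (447,98) to (501,87). In w2 the bed's end runs from (303,123) to (341,113) and the bar from (259,205) to (278,290). The gauge is yawed about 10° off the world axes.

```bash
python3 - <<'E'
from h import *
L=lambda n:np.load(n+".npy",allow_pickle=True).item()
ims={n:L(n) for n in("w1","w2","top1","side1")}
w1,w2,t=ims["w1"],ims["w2"],ims["top1"]
print("bed corners tri", *[ (p.round(4).tolist(),round(e,4)) for p,e in (tri(w1,(447,98),w2,(303,123)),tri(w1,(501,87),w2,(341,113)),tri(w1,(447,98),t,(321.4,163)),tri(w1,(501,87),t,(343,158.2)))])
vv,uu=np.mgrid[0:420,0:560]
uv=np.c_[uu.ravel(),vv.ravel()]
def rect(P):
    (c,s,a)=cv2.minAreaRect(np.float32(P[:,:2]*1000)); return np.round(c,1),np.round(s,1),round(a,2)
def big(m):
    n,l,st,c=cv2.connectedComponentsWithStats(m.astype(np.uint8)); k=1+np.argmax(st[1:,4]); return l==k
for n in("w1","w2","top1"):
    im=ims[n];P=dpts(im,uv).reshape(420,560,3);hsv=cv2.cvtColor(im["pixels"],cv2.COLOR_RGB2HSV)
    ok=im["depth"]>0
    box=(P[...,0]>.42)&(P[...,0]<.56)&(P[...,1]>.03)&(P[...,1]<.2)
    m=big(ok&box&(hsv[...,1]<60)&(P[...,2]>.025)&(P[...,2]<.040))
    print(n,"bed",m.sum(),np.median(P[m][:,2]).round(4),rect(P[m]))
    m=ok&(hsv[...,2]<60)&(P[...,2]>.17)&(P[...,2]<.22)&(P[...,1]>.15)&(P[...,1]<.26)&(P[...,0]>.33)
    if m.sum()>50:
        m=big(m);print("  bar",m.sum(),np.percentile(P[m][:,2],[5,50,95]).round(4),rect(P[m]))
    box=(P[...,0]>.25)&(P[...,0]<.47)&(P[...,1]>.3)&(P[...,1]<.38)
    m=ok&box&(hsv[...,1]>150)&(hsv[...,0]<20)
    if m.sum()>50 and n!="top1":
        m=big(m); print("  grip",m.sum(),np.percentile(P[m][:,2],[5,50,95]).round(4),rect(P[m]),P[m].mean(0).round(4))
        m2=ok&box&(P[...,2]>.0035)
        m2=big(m2); print("  blade+grip",m2.sum(),np.percentile(P[m2][:,2],[5,50,95]).round(4),rect(P[m2]))
        g=ok&box&(hsv[...,2]<200)&(hsv[...,1]<60)&(P[...,2]>.003)&(P[...,2]<.012)
        g=big(g);print("  steel",g.sum(),np.percentile(P[g][:,2],[5,50,95]).round(4),rect(P[g]))
E
```

```text
bed corners tri ([0.5163, 0.1636, 0.0203], np.float64(0.0014)) ([0.5289, 0.1118, 0.0256], np.float64(0.0008)) ([0.5187, 0.1629, 0.0201], np.float64(0.0036)) ([0.5293, 0.1127, 0.0275], np.float64(0.0021))
w1 bed 4951 0.0311 (array([474. , 127.6]), array([104.8,  56.5]), 14.53)
  bar 6008 [0.1976 0.2077 0.2103] (array([413., 199.]), array([89. , 47.2]), 14.49)
  grip 425 [0.0193 0.0218 0.0231] (array([406.4, 349.3]), array([11.5, 51.2]), 89.9) [0.4086 0.349  0.0214]
  blade+grip 16336 [0.2731 0.2839 0.2951] (array([427.4, 340. ]), array([80.6, 29.5]), 88.21)
  steel 1272 [0.0056 0.0069 0.008 ] (array([328.6, 344.5]), array([90.3, 45.5]), 11.38)
w2 bed 2466 0.0312 (array([477.2, 128.6]), array([98.6, 53.1]), 13.99)
  bar 1897 [0.2034 0.2086 0.2106] (array([410. , 209.8]), array([88.6, 20.4]), 13.83)
  grip 308 [0.0115 0.0214 0.0233] (array([407.1, 348.2]), array([50.4, 12.5]), 0.64) [0.4085 0.3466 0.0198]
  blade+grip 1189 [0.0054 0.0073 0.0228] (array([357.2, 349.6]), array([148.8,  45.8]), 10.43)
  steel 794 [0.0051 0.0068 0.0082] (array([330.8, 344.8]), array([95.1, 45.8]), 10.43)
top1 bed 551 0.0298 (array([496.9, 132. ]), array([60.1, 54.7]), 13.65)
  bar 156 [0.2027 0.2071 0.2101] (array([424.4, 203.7]), array([66.8, 18. ]), 30.88)
```

```bash
python3 - <<'E'
from h import *
L=lambda n:np.load(n+".npy",allow_pickle=True).item()
vv,uu=np.mgrid[0:420,0:560];uv=np.c_[uu.ravel(),vv.ravel()]
w1,w2,t=L("w1"),L("w2"),L("top1")
for im,cs in((w1,[(447,98),(501,87)]),(w2,[(303,123),(341,113)]),(t,[(321.4,163),(343,158.2)])):
    c=onplane(im,cs,.03);print("bed end mid",c.mean(0).round(4),np.linalg.norm(c[0]-c[1]).round(4))
for n,im in(("w1",w1),("w2",w2)):
    P=dpts(im,uv).reshape(420,560,3);hsv=cv2.cvtColor(im["pixels"],cv2.COLOR_RGB2HSV)
    box=(im["depth"]>0)&(P[...,0]>.25)&(P[...,0]<.47)&(P[...,1]>.31)&(P[...,1]<.385)
    org=box&(hsv[...,1]>150)&(hsv[...,0]<20)&(P[...,2]>.017)&(P[...,2]<.03)
    g=box&(P[...,2]>.0035)&(P[...,2]<.012)&(hsv[...,1]<60)&(hsv[...,2]<200)
    x=P[...,0]
    # centre line by slices of x, mid between the edges
    pts=[]
    for a in np.arange(.28,.44,.006):
        for m,k in((g,"s"),(org,"o")):
            s=P[m&(x>=a)&(x<a+.006)]
            if len(s)>8: pts.append((s[:,0].mean(),(s[:,1].min()+s[:,1].max())/2,np.ptp(s[:,1]),k))
    Q=[p for p in pts if (p[3]=="s" and .02<p[2]<.029) or p[3]=="o"]
    Q=np.array([(p[0],p[1]) for p in Q]); f=np.polyfit(Q[:,0],Q[:,1],1)
    print(n,"line deg",np.degrees(np.arctan(f[0])).round(2),"y at .40",np.polyval(f,.40).round(4),"res",np.abs(np.polyval(f,Q[:,0])-Q[:,1]).max().round(4))
    print("  grip x",P[org][:,0].min().round(4),P[org][:,0].max().round(4),"tip x",P[g][:,0].min().round(4),[(round(p[0],3),round(p[1],4),round(p[2],3),p[3]) for p in pts][::2])
print("orange plane rays")
E
```

```text
bed end mid [0.5224 0.1421 0.03  ] 0.0554
bed end mid [0.5227 0.1386 0.03  ] 0.0532
bed end mid [0.5241 0.138  0.03  ] 0.0516
w1 line deg 0.79 y at .40 0.349 res 0.0004
  grip x 0.3808 0.4317 tip x 0.2827 [(np.float64(0.284), np.float64(0.3472), np.float64(0.022), 's'), (np.float64(0.295), np.float64(0.3478), np.float64(0.024), 's'), (np.float64(0.307), np.float64(0.3477), np.float64(0.023), 's'), (np.float64(0.319), np.float64(0.3476), np.float64(0.023), 's'), (np.float64(0.331), np.float64(0.3476), np.float64(0.023), 's'), (np.float64(0.343), np.float64(0.3476), np.float64(0.043), 's'), (np.float64(0.354), np.float64(0.3481), np.float64(0.044), 's'), (np.float64(0.366), np.float64(0.3486), np.float64(0.022), 's'), (np.float64(0.385), np.float64(0.3489), np.float64(0.01), 'o'), (np.float64(0.397), np.float64(0.3488), np.float64(0.01), 'o'), (np.float64(0.409), np.float64(0.3493), np.float64(0.011), 'o'), (np.float64(0.421), np.float64(0.3492), np.float64(0.011), 'o'), (np.float64(0.431), np.float64(0.3491), np.float64(0.011), 'o')]
w2 line deg 0.02 y at .40 0.3481 res 0.0008
  grip 
[... 190 characters left out ...]
.3481), np.float64(0.024), 's'), (np.float64(0.319), np.float64(0.3485), np.float64(0.023), 's'), (np.float64(0.331), np.float64(0.3477), np.float64(0.023), 's'), (np.float64(0.343), np.float64(0.3478), np.float64(0.023), 's'), (np.float64(0.355), np.float64(0.3488), np.float64(0.046), 's'), (np.float64(0.367), np.float64(0.3489), np.float64(0.024), 's'), (np.float64(0.385), np.float64(0.3476), np.float64(0.011), 'o'), (np.float64(0.397), np.float64(0.3483), np.float64(0.012), 'o'), (np.float64(0.409), np.float64(0.3483), np.float64(0.011), 'o'), (np.float64(0.421), np.float64(0.3484), np.float64(0.012), 'o'), (np.float64(0.431), np.float64(0.3483), np.float64(0.009), 'o')]
orange plane rays
```

Both views agree on the blade: origin (0.4045, 0.3485), yaw about 0.4°, blade top 7 mm and grip top 22 mm. The gauge origin is about (0.432, 0.117), with its y axis at +14°; the bar's measured centre is within 1 mm of where that puts it. Now I'll grasp the blade and carry it to the front of the mouth.

```bash
cat >> h.py <<'E'
def q(deg): return (R.from_euler("z",deg,degrees=True)*R.from_quat([1,0,0,0])).as_quat()
A=14.0
ey=np.array([np.cos(np.radians(A)),np.sin(np.radians(A)),0]); ex=np.array([ey[1],-ey[0],0])
O=np.array([.432,.117,0])
def G(x,y,z): return O+x*ex+y*ey+np.array([0,0,z])
E
python3 - <<'E'
from h import *
r.move_to([.409,.3485,.09],q(.4))
r.move_linear([.409,.3485,.025],vel=.1)
print("F",np.round(r.current_contact_force(),1))
r.set_gripper(0.0,squeeze=45)
print(r.current_opening(),r.current_finger_force(),np.round(r.current_contact_force(),1))
r.move_linear([.409,.3485,.085],vel=.12)
im=grab("wrist");save(im,"held");np.save("held.npy",im,allow_pickle=True)
# blade origin = TCP - 4.5mm along blade y, underside = TCP z - 25mm
r.move_to([.59,.32,.085],q(8))
r.move_to(G(0,.196+.0045,.090),q(A))
print(r.current_opening(),np.round(r.current_tool_pos(),4),r.current_t())
for n in("wrist","side","top"):
    im=grab(n);save(im,n+"2");np.save(n+"2.npy",im,allow_pickle=True)
E
python3 -c "
import cv2,numpy as np
a=cv2.imread('pics/wrist2.png')
b=cv2.imread('pics/side2.png')
cv2.imwrite('pics/m1.png',np.hstack([cv2.resize(a[100:400,80:480],(400,300)),cv2.resize(b[100:300,180:447],(400,300))]).repeat(2,0).repeat(2,1)[:600,:800] if 0 else np.vstack([a[130:330,100:500].repeat(2,0).repeat(2,1)[:400],cv2.resize(b[120:245,200:450],(800,400))[:200]]))"
```

```text
F [-0.   0.6 -0.1]
0.15494498781439084 44.46951985359192 [ 0.7 -1.1  4.9]
0.14860342596933482 [0.6259 0.1661 0.0902] 7.8833
```

View pics/wrist2.png

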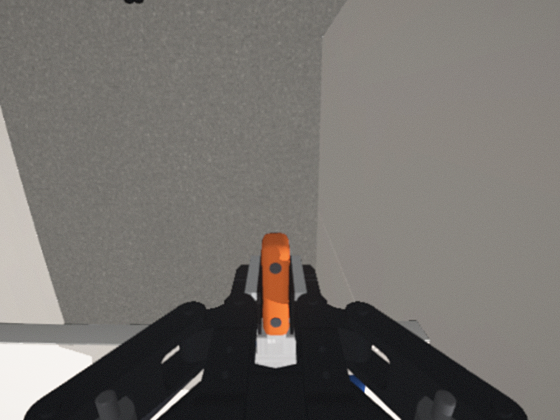

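The wrist view shows the grip held straight between the jaws, at (275,235) to (275,330). The hand hides the tip, so I'll check it in the fixed cameras.

```bash
python3 -c "
import cv2,numpy as np
b=cv2.imread('pics/side2.png');t=cv2.imread('pics/top2.png')
cv2.imwrite('pics/m1.png',np.hstack([cv2.resize(b[110:230,230:330],(400,480),interpolation=2),cv2.resize(t[110:230,290:390],(400,480),interpolation=2)]))"
```

```text
(no output)
```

View pics/m1.png

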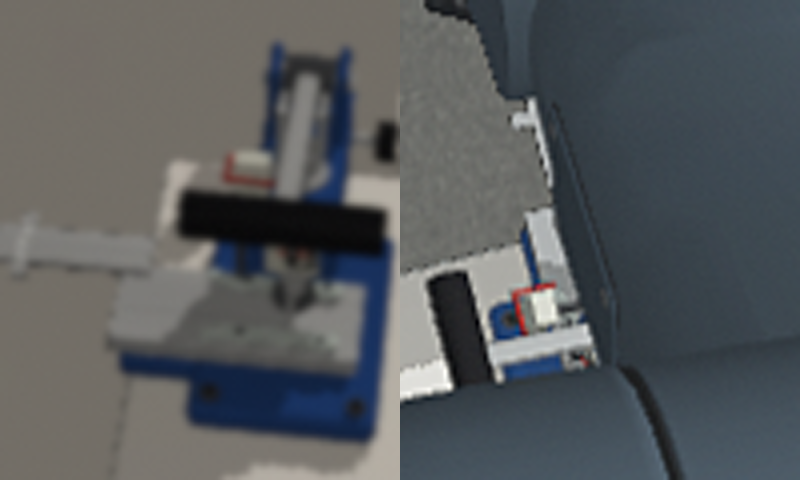

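In the left crop (side camera) the blade tip is at about px (269,171) to (269,178), level and pointing at the bed. In the right crop (top camera) only the left edge of the blade and the end of its cross-stop, at (319,140), are visible. I'll compare these with projected predictions.

```bash
python3 - <<'E'
from h import *
L=lambda n:np.load(n+".npy",allow_pickle=True).item()
s,t=L("side2"),L("top2")
for n,im in(("side",s),("top",t)):
    print(n,"tip L/R",proj(im,[G(-.012,.075,.071),G(.012,.075,.071)]).round(1).tolist(),"stop L",proj(im,[G(-.023,.196-.054,.071)]).round(1).tolist(),"bed end L/R",proj(im,[G(-.027,.095,.03),G(.027,.095,.03)]).round(1).tolist(),"bed back L",proj(im,[G(-.027,-.036,.03)]).round(1).tolist(),"bar ends",proj(im,[G(-.096,-.045,.198),G(-.096,.045,.198)]).round(1).tolist())
# edges: measured in the side view, lateral coordinate by ray on known heights
o=lambda P:np.array([(P-O)@ex,(P-O)@ey])*1000
tip=onplane(s,[(268.75,171),(268.75,178)],.071);print("tip meas gauge mm",[o(p).round(1).tolist() for p in tip])
b=onplane(s,[(261,179),(257.5,197),(320.5,202)],.03)
print("bed side corners",[o(p).round(1).tolist() for p in b])
# bed long edges from side image: print grey profile column-wise
g=cv2.cvtColor(s["pixels"],cv2.COLOR_RGB2GRAY).astype(int)
hsv=cv2.cvtColor(s["pixels"],cv2.COLOR_RGB2HSV)
for u in(245,252,258,264): print("col",u,g[160:205,u].tolist())
E
```

```text
side tip L/R [[266.7, 177.1], [268.5, 168.7]] stop L [[233.3, 177.9]] bed end L/R [[256.6, 194.8], [260.8, 176.0]] bed back L [[319.3, 201.2]] bar ends [[326.7, 169.4], [274.6, 164.3]]
top tip L/R [[330.4, 166.6], [340.8, 164.1]] stop L [[318.2, 139.4]] bed end L/R [[320.1, 163.3], [342.6, 157.8]] bed back L [[334.4, 217.9]] bar ends [[311.5, 222.3], [300.2, 178.6]]
tip meas gauge mm [[5.5, 73.4], [-13.8, 70.5]]
bed side corners [[18.3, 93.0], [-32.6, 92.1], [-28.7, -38.6]]
col 245 [110, 111, 111, 111, 111, 111, 109, 112, 121, 126, 125, 125, 125, 124, 118, 106, 97, 102, 109, 110, 111, 111, 111, 111, 111, 111, 111, 111, 110, 112, 111, 111, 110, 111, 111, 111, 111, 110, 111, 111, 111, 111, 111, 111, 111]
col 252 [111, 110, 111, 111, 111, 111, 112, 117, 125, 129, 128, 126, 125, 126, 125, 117, 101, 96, 104, 110, 110, 111, 111, 111, 112, 111, 111, 111, 111, 111, 111, 111, 111, 111, 110, 110, 111, 111, 111, 111, 111, 110, 111, 111, 110]
col 258 [111, 111, 110, 111, 111, 111, 109, 105, 108, 121, 128, 127, 125, 126, 128, 123, 111, 90, 85, 99, 108, 111, 112, 111, 111, 115, 116, 113, 111, 116, 123, 125, 122, 112, 96, 82, 79, 86, 97, 102, 103, 103, 105, 108, 111]
col 264 [111, 110, 110, 111, 111, 111, 111, 112, 118, 127, 130, 130, 128, 128, 128, 127, 118, 103, 97, 109, 120, 124, 124, 124, 124, 124, 123, 122, 124, 124, 125, 126, 126, 124, 113, 95, 81, 71, 58, 43, 34, 32, 38, 61, 90]
```

The predictions match both views to about 1 mm relative to the bed. Now I'll lower the blade and slide it in, watching the force.

```bash
cat >> h.py <<'E'
def F():
    f=np.array(r.current_contact_force()); return np.array([f@ex,f@ey,f[2]])
E
python3 - <<'E'
from h import *
r.sleep(.2);f0=F();print("f0",f0.round(1))
z=.0568
r.move_linear(G(0,.2005,.062),vel=.08)
r.move_linear(G(0,.2005,z),vel=.03);print("down",(F()-f0).round(1))
x=0.;y=.2005
while y>.1065:
    y-=.004
    r.move_linear(G(x,y,z),vel=.04)
    f=F()-f0
    print(round(y*1000,1),f.round(1),end="; ")
    if abs(f[0])>3: x+=np.clip(f[0]*.0001,-.0006,.0006)
    if f[1]>12 or abs(f[0])>25 or abs(f[2])>25: print("STOP");break
p=np.array(r.current_tool_pos())
print("\nx",x,"tcp gauge",((p-O)@ex).round(4),((p-O)@ey).round(4),p[2].round(4),r.current_opening(),r.current_t())
for n in("side","wrist","top"):
    im=grab(n);save(im,n+"3");np.save(n+"3.npy",im,allow_pickle=True)
E
```

```text
f0 [ 0.5  0.3 -1.2]
down [-0.7 -0.9  0.3]
196.5 [-0.1 -0.4 -0.4]; 192.5 [ 0.3 -0.9 -0.2]; 188.5 [-0.6  0.6 -0.3]; 184.5 [-0.3  0.6  0.3]; 180.5 [-0.9  0.7 -1.2]; 176.5 [-0.2 -0.6 -0.5]; 172.5 [-0.8  0.  -0.7]; 168.5 [-0.9 -0.3  0.2]; 164.5 [-0.1 -0.6 -0.2]; 160.5 [-0.8 -0.2 -0.5]; 156.5 [-1.2 -0.5  0.3]; 152.5 [-1.  -0.1 -0.4]; 148.5 [-0.6 -0.7 -1. ]; 144.5 [ 0.1 -0.1 -0.7]; 140.5 [-0.8  0.3 -0.8]; 136.5 [-0.6 -0.6 -0.4]; 132.5 [-0.6 -1.2 -0.3]; 128.5 [-1.5 -0.5 -0.5]; 124.5 [ 0.1 -0.3 -0.6]; 120.5 [-0.5 -0.5  0. ]; 116.5 [-0.6 -0.1  0.6]; 112.5 [-0.4 -0.3  0.2]; 108.5 [-0.6  8.6 -1.4]; 104.5 [-0.4 18.2 -1.5]; STOP

x 0.0 tcp gauge 0.0004 0.1096 0.0589 0.1493917219599994 15.0583
```

Contact came at y = 109.6 mm against the expected 109.5 mm, so the blade is home. I'll lower it onto the bed under light forward pressure, then release it.

```bash
python3 - <<'E'
from h import *
f0=np.array([.5,.3,-1.2])
def st(l):
    p=np.array(r.current_tool_pos());print(l,(F()-f0).round(1),((p-O)@ex).round(4),((p-O)@ey).round(4),p[2].round(4))
r.move_linear(G(0,.1085,.0568),vel=.03);r.sleep(.15);st("back")
z=.0568
while z>.0515:
    z-=.0007; r.move_linear(G(0,.1085,z),vel=.02)
    r.sleep(.1);f=F()-f0
    if f[2]>5: break
st(f"down {z:.4f}")
r.set_gripper(.45); r.sleep(.3); st("released")
for n in("side","top","wrist"):
    im=grab(n);save(im,n+"4");np.save(n+"4.npy",im,allow_pickle=True)
print(r.current_opening(),r.current_t())
E
python3 -c "
import cv2,numpy as np
b=cv2.imread('pics/side4.png');t=cv2.imread('pics/wrist4.png')
cv2.imwrite('pics/m2.png',np.hstack([cv2.resize(b[110:230,230:330],(400,480),interpolation=2),cv2.resize(t[180:420,180:380],(400,480),interpolation=2)]))"
```

```text
back [0.3 7.7 1.5] 0.0003 0.1103 0.0577
down 0.0554 [1.  7.3 5.2] 0.0002 0.1104 0.0566
released [ 0.  -1.   1.5] -0.0 0.1084 0.0553
0.45382222657571686 17.1583
```

View pics/m2.png

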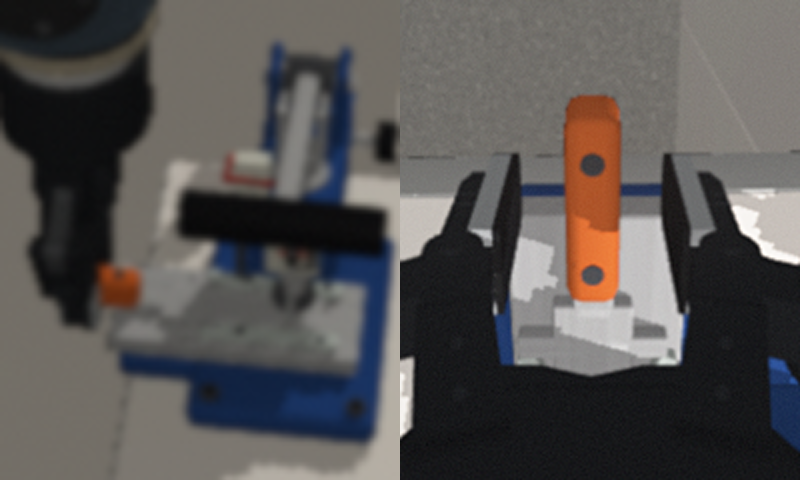

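The orange grip sits straight and free between the open jaws, and the cross-stop is up against the rail ends. I'll check its pose numerically, retreat, and bring shut fingers down onto the bar until they touch.

```bash
python3 - <<'E'
from h import *
im=np.load("wrist4.npy",allow_pickle=True).item()
hsv=cv2.cvtColor(im["pixels"],cv2.COLOR_RGB2HSV);vv,uu=np.nonzero((hsv[...,1]>150)&(hsv[...,0]<20)&(im["depth"]>0))
P=dpts(im,np.c_[uu,vv]);P=P[(P[:,2]>.046)&(P[:,2]<.058)]
g=np.c_[(P-O)@ex,(P-O)@ey,P[:,2]]*1000
print("grip x",np.percentile(g[:,0],[1,99]).round(1),"y",np.percentile(g[:,1],[.5,99.5]).round(1),"z",np.median(g[:,2]).round(1))
r.move_linear(G(0,.1085,.10),vel=.08)
r.move_linear(G(0,.115,.30),vel=.25)
r.set_gripper(0.0,squeeze=30)
r.move_to(G(-.096,0,.27),q(A))
im=grab("wrist");save(im,"wrist5");np.save("wrist5.npy",im,allow_pickle=True)
r.sleep(.3);f0=F()
r.move_linear(G(-.096,0,.240),vel=.1)
z=.240
while z>.220:
    z-=.0015;r.move_linear(G(-.096,0,z),vel=.03);f=F()-f0
    if f[2]>2.5: break
p=np.array(r.current_tool_pos());print("contact cmd",round(z,4),"tcp",p[2].round(4),f.round(1),f0.round(1),r.current_opening(),r.current_t())
im=grab("side");save(im,"side5");np.save("side5.npy",im,allow_pickle=True)
E
```

```text
grip x [-8.   4.9] y [ 83.7 134.9] z 51.4
contact cmd 0.231 tcp 0.2312 [-0.3  0.2  3.8] [-0.1 -0.1 -0.8] -0.0009170266116152762 22.225
```

Contact on the bar came at TCP z = 0.231, as predicted, and the blade's grip is at the expected pose and height (51 mm). Now I'll press down along the lever's arc.

```bash
python3 - <<'E'
from h import *
f0=np.array([-.1,-.1,-.8])
z0=.2312
def tgt(th,extra=0): return G(.034-.134*np.cos(.25-th)+.0002,0,z0-.134*(np.sin(.25)-np.sin(.25-th))-extra)
for th in np.arange(.05,.351,.05):
    r.move_linear(tgt(th),vel=.04);p=np.array(r.current_tool_pos());print(round(th,2),(F()-f0).round(1),round((z0-p[2])*1000,1))
extra=0
for _ in range(4):
    r.move_linear(tgt(.36,extra),vel=.02);r.sleep(.3);p=np.array(r.current_tool_pos());err=p[2]-(z0-.048)
    print("hold",(F()-f0).round(1),round((z0-p[2])*1000,1),((p-O)@ex).round(4),((p-O)@ey).round(4))
    if abs(err)<.0008: break
    extra+=err
for n in("side","top","wrist"):
    im=grab(n);save(im,n+"6");np.save(n+"6.npy",im,allow_pickle=True)
print(r.current_t())
a=cv2.imread("pics/side6.png");b=cv2.imread("pics/top6.png");c=cv2.imread("pics/wrist6.png")
d=cv2.imread("pics/wrist5.png")
k=lambda i,w,h:cv2.resize(i,(w,h),interpolation=2)
cv2.imwrite("pics/fin.png",np.vstack([np.hstack([k(a[110:230,230:350],400,300),k(b[130:250,270:400],400,300)]),np.hstack([k(c,400,300),k(d,400,300)])]))
E
```

```text
0.05 [-3.9 -0.6  6.8] 6.2
0.1 [-4.2 -1.   6.8] 12.8
0.15 [-3.6  0.4  7.9] 19.3
0.2 [-4.3  0.7  7.3] 26.0
0.25 [-4.2 -0.3  8.4] 32.7
0.3 [-7.  -0.1 10.4] 39.1
0.35 [-6.3  0.1 11.7] 45.7
hold [-7.1 -1.1 11.9] 46.9 -0.0998 0.0008
hold [-7.2 -0.2 12.1] 48.0 -0.0998 0.0008
25.7333
```

View pics/fin.png

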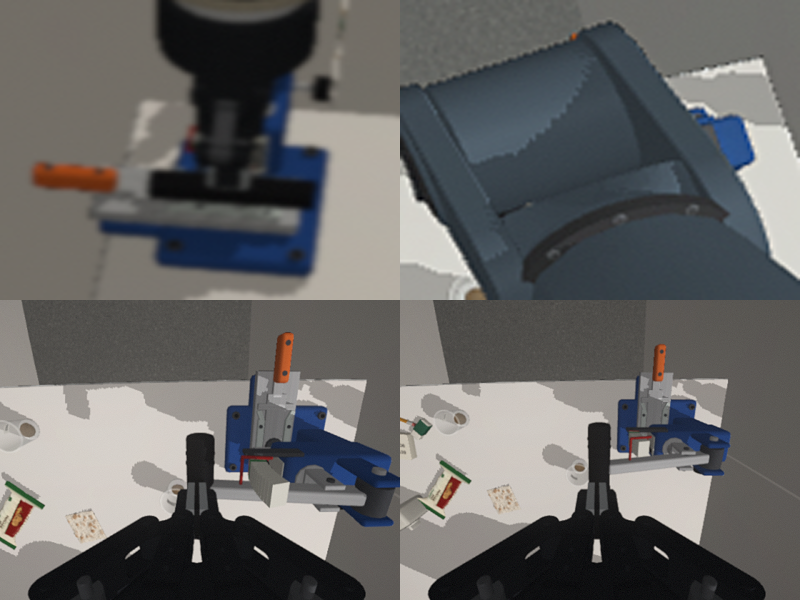

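The composite shows the blade under the foot with its cross-stop at the rail ends (wrist view, about (275,382)). The lever is down near level with the fingers on the bar, and both cups are in place. One last numeric check of the hold and the blade, then I'll hand in.

```bash
python3 - <<'E'
from h import *
im=np.load("wrist6.npy",allow_pickle=True).item()
hsv=cv2.cvtColor(im["pixels"],cv2.COLOR_RGB2HSV);vv,uu=np.mgrid[0:420,0:560]
P=dpts(im,np.c_[uu.ravel(),vv.ravel()]);g=np.c_[(P-O)@ex,(P-O)@ey,P[:,2]]*1000;h=hsv.reshape(-1,3)
m=(h[:,1]>150)&(h[:,0]<20)&(g[:,2]>44)&(g[:,2]<60)&(g[:,1]>70)
print("grip y",np.percentile(g[m,1],[1,99]).round(1),"x",np.percentile(g[m,0],[1,99]).round(1),"z",np.median(g[m,2]).round(1))
# outer wings of the cross-stop, seen beside the 24 mm blade
for s in(-1,1):
    k=(g[:,0]*s>16)&(g[:,0]*s<20)&(g[:,1]>20)&(g[:,1]<80)
    b=np.floor(g[k,1]/3)*3
    print(s,[(int(v),np.median(g[k,2][b==v]).round(1)) for v in np.unique(b)])
p=np.array(r.current_tool_pos());f=np.array(F());print("hold dz",round((.2312-p[2])*1000,1),f.round(1),r.current_t())
E
```

```text
grip y [ 82.6 133. ] x [-8.9  4.1] z 51.5
-1 [(18, np.float64(102.6)), (21, np.float64(106.4)), (24, np.float64(128.6)), (27, np.float64(36.4)), (30, np.float64(36.4)), (33, np.float64(36.0)), (36, np.float64(35.7)), (39, np.float64(35.8)), (42, np.float64(35.9)), (45, np.float64(31.7)), (48, np.float64(37.1)), (51, np.float64(37.3)), (54, np.float64(33.9)), (57, np.float64(31.5)), (60, np.float64(30.8)), (63, np.float64(31.1)), (66, np.float64(30.9)), (69, np.float64(30.8)), (72, np.float64(31.3)), (75, np.float64(31.3)), (78, np.float64(31.2))]
1 [(18, np.float64(133.7)), (21, np.float64(114.9)), (24, np.float64(36.6)), (27, np.float64(36.0)), (30, np.float64(36.4)), (33, np.float64(36.2)), (36, np.float64(36.2)), (39, np.float64(35.5)), (42, np.float64(35.1)), (45, np.float64(31.7)), (48, np.float64(37.0)), (51, np.float64(36.5)), (54, np.float64(36.5)), (57, np.float64(31.5)), (60, np.float64(30.8)), (63, np.float64(30.8)), (66, np.float64(31.3)), (69, np.float64(31.0)), (72, np.float64(30.9)), (75, np.float64(31.4)), (78, np.float64(31.3))]
hold dz 48.0 [-7.4 -0.6 11.7] 25.7333
```

The profile hints at a small gap between the rail ends and the stop, at y 45–48. I'll look at it more finely, and compare with the picture taken just after release.

```bash
python3 - <<'E'
from h import *
vv,uu=np.mgrid[0:420,0:560]
for n in("wrist4","wrist5","wrist6"):
    im=np.load(n+".npy",allow_pickle=True).item()
    gr=cv2.cvtColor(im["pixels"],cv2.COLOR_RGB2GRAY).ravel()
    P=dpts(im,np.c_[uu.ravel(),vv.ravel()]);g=np.c_[(P-O)@ex,(P-O)@ey,P[:,2]]*1000
    for s in(-1,1):
        k=(g[:,0]*s>15)&(g[:,0]*s<20)&(g[:,1]>41)&(g[:,1]<58)
        b=np.floor(g[k,1])
        print(n,s,[(int(v),g[k,2][b==v].mean().round(1),int(gr[k][b==v].mean()),int((b==v).sum())) for v in np.unique(b)])
E
```

```text
wrist4 -1 [(41, np.float64(31.7), 126, 7), (42, np.float64(-357.5), 110, 4), (43, np.float64(33.6), 108, 3), (44, np.float64(34.7), 125, 7), (45, np.float64(-161.0), 134, 4), (46, np.float64(-355.5), 136, 2), (47, np.float64(36.4), 155, 2), (48, np.float64(36.5), 140, 4), (49, np.float64(-83.8), 137, 13), (50, np.float64(36.6), 139, 12), (51, np.float64(-50.3), 135, 9), (52, np.float64(-41.7), 136, 10), (53, np.float64(37.1), 140, 12), (54, np.float64(-28.7), 139, 12), (55, np.float64(15.0), 123, 41), (56, np.float64(33.6), 117, 40), (57, np.float64(30.9), 143, 8)]
wrist4 1 [(41, np.float64(31.1), 141, 4), (42, np.float64(-97.8), 126, 6), (43, np.float64(-122.7), 125, 5), (44, np.float64(34.8), 134, 4), (45, np.float64(-160.6), 149, 8), (46, np.float64(35.7), 175, 2), (47, np.float64(36.1), 173, 1), (48, np.float64(-160.0), 162, 8), (49, np.float64(36.8), 195, 8), (50, np.float64(37.1), 197, 9), (51, np.float64(37.1), 195, 14), (52, np.float64(-94.0), 180, 12), (53, np.float64(37.0), 196, 13), (54, np.float64(36.4), 186, 9), (55, np.float64(-10.1), 136, 35), (56, np.float64(33.5), 13
[... 1527 characters left out ...]
37.2), 108, 9), (54, np.float64(37.5), 108, 6), (55, np.float64(33.9), 103, 9), (56, np.float64(31.2), 108, 6), (57, np.float64(31.3), 110, 6)]
wrist6 1 [(41, np.float64(33.7), 111, 8), (42, np.float64(33.9), 113, 10), (43, np.float64(33.4), 125, 8), (44, np.float64(33.6), 124, 11), (45, np.float64(31.7), 106, 9), (46, np.float64(33.2), 115, 7), (47, np.float64(34.0), 118, 4), (48, np.float64(36.8), 154, 6), (49, np.float64(36.9), 159, 5), (50, np.float64(36.8), 156, 6), (51, np.float64(37.2), 153, 5), (52, np.float64(36.7), 151, 6), (53, np.float64(36.6), 155, 5), (54, np.float64(37.1), 150, 11), (55, np.float64(35.4), 124, 6), (56, np.float64(30.9), 115, 6), (57, np.float64(31.5), 148, 8)]
```

```bash
python3 - <<'E'
from h import *
from scipy.interpolate import griddata
vv,uu=np.mgrid[0:420,0:560]
im=np.load("wrist6.npy",allow_pickle=True).item()
P=dpts(im,np.c_[uu.ravel(),vv.ravel()]);g=np.c_[(P-O)@ex,(P-O)@ey,P[:,2]]*1000
k=(abs(g[:,0])<40)&(g[:,1]>30)&(g[:,1]<110)&(g[:,2]>-5)&(g[:,2]<60)
ys=np.arange(35,60);xs=np.arange(-30,31,2)
Z=griddata(g[k,:2],g[k,2],(xs[None,:],ys[:,None]),"linear")
print("x   ",*[f"{x:3d}" for x in xs])
for y,row in zip(ys,Z): print(y,*[f"{v:3.0f}" for v in row])
ys=np.arange(88,102)
Z=griddata(g[k,:2],g[k,2],(np.array([-20,-15,15,20])[None,:],ys[:,None]),"linear")
print("bed end",[(int(y),row.round(0).tolist()) for y,row in zip(ys,Z)])
E
```

```text
x    -30 -28 -26 -24 -22 -20 -18 -16 -14 -12 -10  -8  -6  -4  -2   0   2   4   6   8  10  12  14  16  18  20  22  24  26  28  30
35  20  22  31  31  34  36  37  36  37  38  37  37  38  37  37  38  36  37  37  37  37  33  32  36  36  36  34  31  30  27  23
36  20  19  31  31  32  36  36  36  36  38  37  37  38  37  38  37  37  37  38  38  36  34  33  36  36  36  33  32  30  27  23
37  20  18  31  31  34  36  36  36  34  37  37  37  38  38  38  37  37  37  38  37  37  34  31  32  36  36  33  31  30  27  23
38  18  21  30  30  34  36  36  36  33  37  37  37  37  37  37  38  37  37  37  37  37  33  31  36  37  36  34  31  30  27  23
39  18  26  32  31  36  36  36  35  31  36  36  37  37  37  37  37  36  37  36  38  37  33  32  33  36  36  35  33  30  26  23
40  19  26  31  31  36  35  36  34  31  37  37  38  37  36  37  37  37  36  37  37  36  33  31  34  36  36  35  33  30  26  22
41  19  19  31  30  36  36  36  32  33  37  38  38  37  36  37  37  38  36  36  37  36  33  31  31  36  36  36  33  30  26  22
42  20  20  30  31  37  36  36  32  30  37  38  37  37  37  37  37  37  37  37  38
[... 1958 characters left out ...]
19  31  30  31  31  32  32  34  37  37  37  38  37  37  37  38  37  38  37  37  34  31  32  31  31  31  31  30  26  22
59  13  18  31  31  31  31  32  31  33  37  38  38  37  37  37  36  37  37  37  37  37  34  31  32  32  33  30  30  30  26  22
bed end [(88, [31.0, 31.0, 31.0, 31.0]), (89, [32.0, 31.0, 31.0, 31.0]), (90, [32.0, 31.0, 31.0, 32.0]), (91, [31.0, 31.0, 31.0, 31.0]), (92, [31.0, 31.0, 32.0, 31.0]), (93, [32.0, 30.0, 31.0, 31.0]), (94, [31.0, 31.0, 31.0, 31.0]), (95, [30.0, 30.0, 30.0, 30.0]), (96, [30.0, 31.0, 32.0, 30.0]), (97, [30.0, 33.0, 33.0, 33.0]), (98, [31.0, 34.0, 33.0, 34.0]), (99, [32.0, 35.0, 35.0, nan]), (100, [29.0, 35.0, 36.0, nan]), (101, [nan, 34.0, 38.0, nan])]
```

The apparent gap is only the inside of the flare. At x = ±20–22 mm the rail tops run straight on to the cross-stop at y = 47–48, so the blade is fully home.

```bash
python3 -c "
from h import *
print(r.hand_in(),r.current_t())"
```

```text
the job is handed in; nothing more can be done
the job is handed in; nothing more can be done
```

The setting blade is fully home and released, and the arm was holding the lever about 48 mm down (about 0.36 rad, mid-band) when I handed in; I set that by bar travel and a push of about 12 N, as the pictures did not show the pointer in the green band clearly, and both cups were left alone.

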